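# Spacer tubes onto the solar panel foot

## Robot

A 6-joint arm with a two-finger parallel gripper is mounted at the origin on the work surface. World frame = base frame: x ahead of the robot, y to its left, z up, the work surface at z = 0. Lengths are in mm, angles in rad, forces in N, time in s.
With the tool pointing down it reaches from about 300 to 775 mm from the base axis. Payload 14.6 kg.
Tool frame: the origin (TCP) lies at the very end of the fingers, on their centre line; the grasp point (between the pads) lies 19 mm behind it; z points along the fingers, y is the direction in which the jaws open and shut (so a half turn about z gives the same grasp; the last joint's range is limited). The gripper opens to 94 mm and grips with 3 to 60 N. Pads are 16 mm wide; open, the fingers measure 119 mm over their backs; the gripper's body (75 mm by 177 mm) begins 78 mm behind the grasp point.
Start: joints at [-1.265, 0.3, 1.521, -0, 1.321, -0.067], TCP at [200.316, -512.214, 205.446] pointing down, gripper open.
Joint ranges: [-3.03, 3.03], [-0.79, 2.21], [0.23, 2.52], [-1.04, 4.18], [0, 3.07], [-2.55, 2.55]. Speed limits (rad/s): [2.22, 2.22, 2.57, 3.14, 3.14, 3.14].

## Interface

Orientations are given as a 3x3 rotation matrix whose columns are the frame's x, y, z axes.
In Python, from rig import env gives the robot as it stands.
- The arm moves only by the tool move_arm, never from a script. Its arguments are lists of equal length, an entry for each row: "xyz": the shift along the tool's x, y, z in cm, a list of three; "yaw": the turn about the tool's z in rad; "hand": the opening, from 0 (shut) to 1 (fully open). In form: {"xyz": [[x, y, z], ...], "yaw": [yaw, ...], "hand": [hand, ...]}. A call has exactly 8 rows; each row is the pose to reach, as a shift and turn from the pose commanded when the call began, along the tool's axes at that moment; what a row does not reach only later rows make up. A row lasts 1/10 s, in which the tool goes at most 50 mm and 8.59 degrees, less where a joint would pass 70% of its speed; a pose out of reach is approached as far as the arm can. A call with a gripper value outside its range is refused whole. The fingers move at their own pace and stop on an object; "grip_force" is the grip in N (left out, the last holds). Time passes only in rows, so rows that repeat a pose let the fingers close, or fill a call up. It gives the time, the measured TCP pose, the force and the opening at its end, in the units of the state.
- env.sense(): the state, without advancing time (a new reading comes with each control period).
- env.snapshot(name): name is "scene" or "side" or "wrist"; returns (picture, depth): 480x640x3 uint8, red, green, blue; 480x640 float32, mm along the optical axis (not along the pixel's ray), 0 where there is no reading.
- env.calibration(name): a dict with "intrinsics" (3x3 intrinsics, pixels), "extrinsics" (4x4, takes a point from world to camera coordinates). Camera axes: x right, y up, looking along -z (the intrinsics and any distortion apply to the point x, -y, -z); pixel columns grow to the right and rows downward; lengths in mm; the calibration is good to about 2 mm. A picture is of the moment at which its call begins: read the wrist's pose just before it. calibration takes no time and is no camera call; for the wrist camera it gives the pose at the moment of the call.
- env.finish_job(): hands the job in, once; it reports no verdict.
The state is a dict: "time_s": time; "joint_positions": joint angles; "joint_velocities": joint speeds; "effort": joint torques, N m; "position": TCP position; "tool_rot": TCP orientation; "force": force on the tool from outside, world axes, zero at the start; "ft_torque": the same for the moment, N m; "opening": opening from 0.0 (shut) to 1.0 (fully open).
Only numpy, scipy, OpenCV 4.12 (cv2) and the standard library are available. Lean on these libraries where they do the work, as an engineer would, in place of code of your own. Each camera call takes 0.05 s, during which the arm holds its last target.

## Task

Get the panel foot ready for its tilted solar panel: slip the long aluminium spacer tube over the tall post and the short spacer tube over the short post. Both tubes must end up all the way down, standing flat on the foot's plate, and let go. The solid bar offcut of the same diameter standing by them is not a spacer.

Things in the scene. Friction and masses are not known exactly. Their poses are not given: they have to be found in the camera images.
- long_spacer: long spacer: plain bare-aluminium tube standing upright on the bench, open at both ends, 70 mm tall, 46 mm outside diameter, 36 mm bore (5 mm wall), about 120 g. Origin: centre of its lower end; z is the tube's axis, up. Beside it, not listed, stands a solid aluminium bar offcut, 46 mm diameter and 55 mm tall with a closed flat top; the three can stand in any order on a thin dark green bench mat.
- short_spacer: short spacer: the same tube cut to 40 mm tall (46 mm outside diameter, 36 mm bore), about 70 g, standing upright on the bench. Origin: centre of its lower end; z is the tube's axis, up.
- tall_post (a point): foot of the tall post: the point on the post's axis at the top face of the plate, z up. The panel foot is a grey-painted plate 200 x 80 mm, 10 mm thick, fixed to the bench at any yaw, with two upright steel posts 140 mm apart on its long centre line, 14 mm diameter with tapered tips. The tall post rises 85 mm above the plate (95 mm above the bench). Two flat bolt heads 4 mm high lie midway between the posts. The point's x points along the plate towards the short post.
- short_post (a point): foot of the short post on the same plate: the point on the post's axis at the plate's top face, z up. 14 mm diameter, tapered tip, rising 55 mm above the plate (65 mm above the bench).
Not all that is in view belongs to the job. Leave any brown look-alike of the long_spacer alone. What is shaped like the part that bears tall_post but pink is not meant.

How it is judged (in metres and radians):
At the end, for the whole second after the job is handed in: The long spacer is on the tall post and the short spacer on the short post, each with its axis within 14 mm of the post's axis, its lower end within 5 mm of the plate, upright within 0.1 rad, and at rest (horizontal distance between long_spacer and tall_post below 0.014 m and z of long_spacer in the frame of tall_post below 0.005 m and angle between each of long_spacer, short_spacer's own z axis and vertical below 0.1 rad and horizontal distance between short_spacer and short_post below 0.014 m and z of short_spacer in the frame of short_post below 0.005 m and linear speed of each of long_spacer, short_spacer below 0.02 m/s); the robot touches nothing.
It also fails if it takes over 58 s, if anything falls off the work surface, if the arm or the gripper's body presses on something with over 40 N, if the wrist force passes 120 N, or if a joint passes its speed limit or range.

## Working session

There is one attempt and no reset: what is moved stays moved. The work goes in short steps, Python scripts to look and compute and a tool call to move; the robot and the scene stay as the last step left them, time stands still between calls to the robot, and variables do not carry over. Pictures are saved under pics/ and viewed, and the job is handed in when it is done.

Besides the shell and the picture viewer there is one more tool, called after "Call:" in YAML: its name, and indented under it one key for each argument. move_arm: Moves the arm, as the interface text tells. Its arguments: {"type":"object","properties":{"xyz":{"type":"array","items":{"type":"array","items":{"type":"number"}}},"yaw":{"type":"array","items":{"type":"number"}},"hand":{"type":"array","items":{"type":"number"}},"grip_force":{"type":"number"}},"required":["xyz","yaw","hand"]}

```bash
mkdir -p pics; ls; python3 - <<'E'
from rig import env
import cv2
s=env.sense();print(s)
for n in("scene","side","wrist"):
    c=env.calibration(n);p,d=env.snapshot(n)
    cv2.imwrite(f"pics/{n}0.png",p[:,:,::-1]);import numpy as np;np.savez(f"pics/{n}0.npz",p=p,d=d,K=c["intrinsics"],E=c["extrinsics"])
    print(n,c)
E
```

```text
pics
{'time_s': 0.0, 'joint_positions': array([-1.26459928e+00,  3.00479076e-01,  1.52157971e+00,  1.49678494e-05,
        1.32070019e+00, -6.66216110e-02]), 'joint_velocities': array([-8.16598706e-04, -8.10696835e-04,  9.60225976e-04, -3.65413477e-05,
       -1.00623216e-03,  1.57256789e-04]), 'effort': array([ 1.29954356e-04, -5.31808734e+01, -3.52736843e+01,  7.08307000e-02,
        2.43933045e-02, -8.85335999e-05]), 'position': array([ 200.24360412, -511.97050841,  204.88253622]), 'tool_rot': array([[ 9.31305740e-01,  3.64238254e-01, -3.37741701e-04],
       [ 3.64238399e-01, -9.31305075e-01,  1.11644201e-03],
       [ 9.21103286e-05, -1.16276735e-03, -9.99999320e-01]]), 'force': array([ 0.55647236, -0.17673719, -0.30042414]), 'ft_torque': array([0.01928697, 0.02839924, 0.04036393]), 'opening': 0.9987319197085178}
scene {'intrinsics': array([[561.37467372,   0.        , 321.48130321],
       [  0.        , 561.37467372, 246.86759132],
       [  0.        ,   0.        ,   1.        ]]), 'extrinsics': array([[-8.17715910e-01,  5.75441295e-01, -1.44224136e-02,
         3.00216906e+
[... 624 characters left out ...]
    [-5.01885925e-01,  4.69694775e-01,  7.26290119e-01,
        -8.14882317e+02],
       [ 0.00000000e+00,  0.00000000e+00,  0.00000000e+00,
         1.00000000e+00]])}
wrist {'intrinsics': array([[352.41599886,   0.        , 320.0935504 ],
       [  0.        , 352.41599886, 240.74750423],
       [  0.        ,   0.        ,   1.        ]]), 'extrinsics': array([[ 3.65122939e-01, -9.30957759e-01, -1.70020842e-03,
        -5.49357939e+02],
       [ 8.99310938e-01,  3.53181979e-01, -2.57880451e-01,
         2.65597948e+01],
       [ 2.40676290e-01,  9.26290522e-02,  9.66175337e-01,
        -3.91449355e+02],
       [ 0.00000000e+00,  0.00000000e+00,  0.00000000e+00,
         1.00000000e+00]])}
```

View pics/scene0.png

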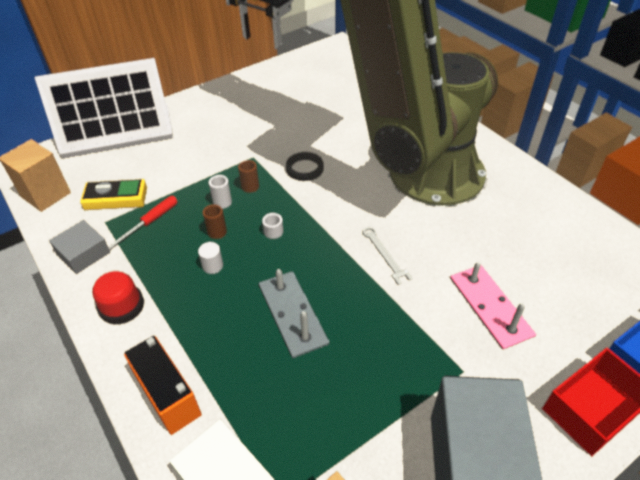

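View pics/side0.png

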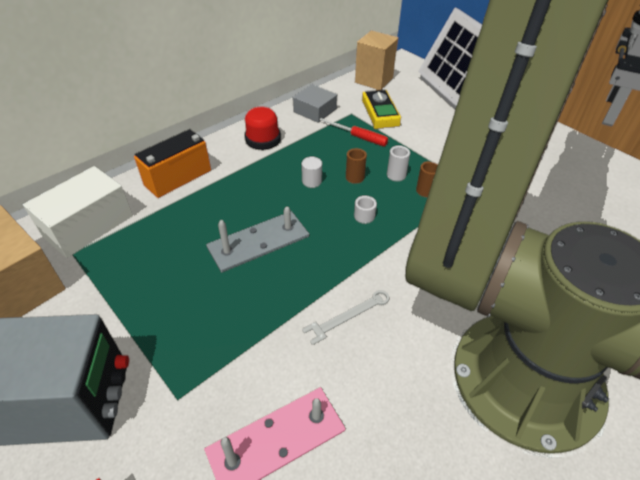

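View pics/wrist0.png

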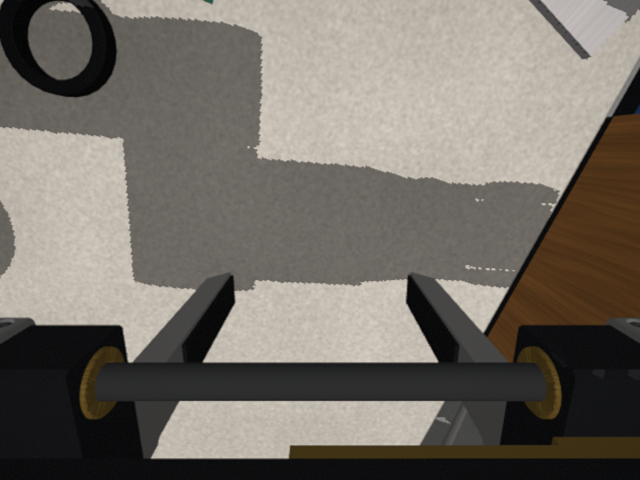

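Scene view: the long tube is at (220,190) and the short tube at (272,225), both with open bores. The solid bar with its closed top is at (210,257). The two brown look-alikes are at (248,176) and (213,220). The grey foot has its tall post at (304,325) and its short post at (280,278); the pink foot is to the right. Next I'll enlarge the candidates and measure them.

```bash
cat > h.py <<'E'
import numpy as np,cv2
def load(n):
    f=np.load(f"pics/{n}.npz");return f["p"],f["d"],f["K"],f["E"]
def cloud(d,K,E):
    v,u=np.mgrid[0:480,0:640]
    X=np.stack([(u-K[0,2])/K[0,0]*d,-(v-K[1,2])/K[1,1]*d,-d],-1)
    return (X-E[:3,3])@E[:3,:3]
def ray(u,v,z,K,E):
    r=np.array([(u-K[0,2])/K[0,0],-(v-K[1,2])/K[1,1],-1.])@E[:3,:3]
    c=-E[:3,:3].T@E[:3,3]; return c+r*(z-c[2])/r[2]
E
python3 - <<'E'
from h import *
p,d,K,E=load("scene0");q=load("side0")[0]
a=cv2.resize(p[150:360,180:340],None,fx=2.5,fy=2.5,interpolation=2);b=cv2.resize(q[130:280,200:440],None,fx=2.5*1.0,fy=2.5,interpolation=2)
b=cv2.resize(b,(400,250));im=np.zeros((525,800,3),np.uint8);im[:a.shape[0],:400]=a;im[:250,400:]=b
cv2.imwrite("pics/crop.png",im[:,:,::-1])
for n in("scene0","side0"):
    p,d,K,E=load(n);W=cloud(d,K,E)
    hsv=cv2.cvtColor(p,cv2.COLOR_RGB2HSV)
    m=((W[...,2]>12)&(W[...,2]<110)&(d>0)&(W[...,0]>200)&(W[...,0]<800)&(W[...,1]<300)&(W[...,1]>-500)).astype(np.uint8)
    k,l,st,ce=cv2.connectedComponentsWithStats(m)
    for i in range(1,k):
        if st[i,4]<25 or st[i,4]>3000: continue
        P=W[l==i];zt=np.percentile(P[:,2],97);T=P[P[:,2]>zt-5]
        c,r=cv2.minEnclosingCircle(T[:,:2].astype(np.float32))
        print(n,ce[i].round(),st[i,4],"ztop",zt.round(1),"c",np.round(c,1),"r",round(r,1),"rgb",np.median(p[l==i],0))
    z=W[...,2][(hsv[...,0]>65)&(hsv[...,0]<90)&(hsv[...,1]>120)&(d>0)];print("mat z",np.median(z))
E
```

```text
scene0 [304. 165.] 513 ztop 24.3 c [ 269.9 -214.1] r 51.5 rgb [45. 44. 41.]
scene0 [248. 174.] 503 ztop 73.2 c [ 422.5 -239.7] r 24.4 rgb [93. 61. 41.]
scene0 [217. 205.] 1104 ztop 73.3 c [ 535.5 -187.8] r 74.4 rgb [115.  81.  56.]
scene0 [113. 193.] 1649 ztop 45.5 c [ 717.  -392.9] r 73.2 rgb [165. 150.  59.]
scene0 [150. 216.] 508 ztop 31.0 c [ 702.5 -264.5] r 101.3 rgb [213.  55.  46.]
scene0 [272. 224.] 367 ztop 43.8 c [456.4 -71.1] r 24.6 rgb [179. 175. 168.]
scene0 [210. 256.] 531 ztop 59.5 c [625.6 -60.3] r 24.6 rgb [192. 192. 184.]
scene0 [293. 311.] 1481 ztop 84.4 c [563.9 221.8] r 7.3 rgb [142. 150. 148.]
scene0 [136. 289.] 134 ztop 78.4 c [798.5 -70.1] r 13.9 rgb [122.5  50.   45. ]
scene0 [457. 276.] 35 ztop 15.1 c [209.  288.8] r 12.1 rgb [252. 168. 201.]
mat z 2.4266359438663967
side0 [381. 107.] 1005 ztop 43.4 c [ 708.5 -396.9] r 58.1 rgb [138. 135.  47.]
side0 [359. 130.] 392 ztop 39.4 c [ 798.7 -242.4] r 10.0 rgb [190.  49.  40.]
side0 [270. 133.] 354 ztop 73.6 c [796.3 -75.7] r 17.3 rgb [126.5  27.   23. ]
side0 [398. 161.] 548 ztop 69.8 c [ 506.9 -232.8] r 24.2 rgb [164.5 163.  163. ]
side0 [356. 163.] 549 ztop 69.7 c [ 564.8 -149.8] r 25.1 rgb [97. 61. 32.]
side0 [312. 170.] 464 ztop 56.2 c [626.3 -61.3] r 24.8 rgb [170. 169. 168.]
side0 [426. 176.] 444 ztop 69.9 c [ 424.  -239.4] r 24.4 rgb [98. 62. 33.]
side0 [365. 207.] 397 ztop 40.5 c [457.3 -71.7] r 24.1 rgb [166. 166. 165.]
side0 [287. 217.] 131 ztop 63.8 c [535.   84.5] r 5.4 rgb [137. 141. 138.]
side0 [224. 236.] 220 ztop 93.5 c [561.5 221.1] r 5.6 rgb [133. 136. 132.]
side0 [253. 230.] 29 ztop 15.3 c [574.8 146.5] r 8.1 rgb [ 96.  99. 102.]
side0 [263. 245.] 30 ztop 15.2 c [526.  158.3] r 8.2 rgb [ 95.  98. 101.]
mat z 0.15666848155223564
```

View pics/crop.png

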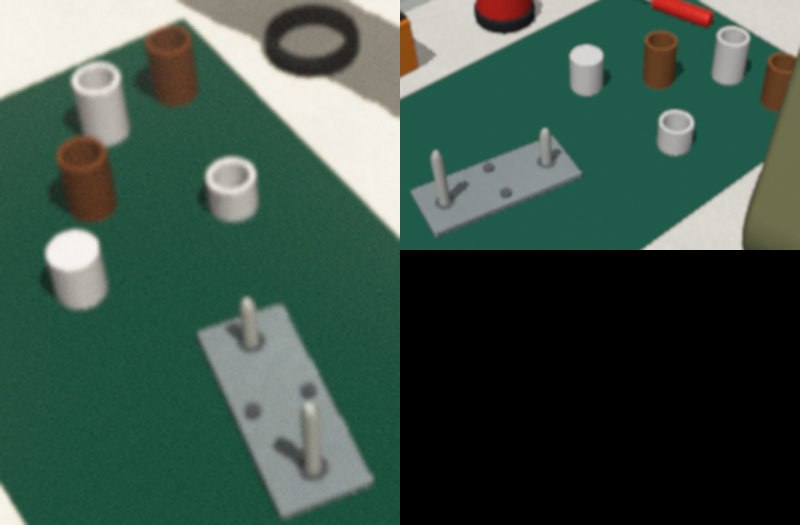

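The crop confirms it: long tube at scene (220,190) and short tube at (272,225), both with open bores. The bar at (210,257) has a closed top. Both views agree within about 2 mm, and the posts come out 139.6 mm apart. Before moving I'll check the path for tall things and settle the long tube's position in the scene view.

```bash
cat >> h.py <<'E'
def go(x,y,z):
    from rig import env
    s=env.sense();D=s["tool_rot"].T@(np.array([x,y,z])-s["position"])
    print("t",s["time_s"],"pos",s["position"].round(1),"F",s["force"].round(1),"op",round(s["opening"],3),"shift cm",(D/10).round(2), "q",s["joint_positions"].round(2))
E
python3 - <<'E'
from h import *
p,d,K,E=load("scene0");W=cloud(d,K,E)
P=W[150:205,205:235];s=P[...,2]>64;T=P[s]; c=p[150:205,205:235][s]; sat=c.max(1).astype(int)-c.min(1)
T=T[sat<35];print(cv2.minEnclosingCircle(T[:,:2].astype(np.float32)))
P=W[50:160,30:180];t=P[P[...,2]>60];print("panel",t.min(0),t.max(0))
go(507,-233,130)
E
```

```text
((689.7540283203125, 245.56475830078125), 538.8709106445312)
panel [ 465.51734685 -720.09767599   60.01864567] [878.11763988 750.44186266 970.80690105]
t 0.15 pos [ 200.3 -512.   205. ] F [-0.1 -0.5  1. ] op 0.997 shift cm [ 38.73 -14.81   7.52] q [-1.26  0.3   1.52 -0.    1.32 -0.07]
```

Call:
move_arm:
  xyz:
    - [4.8, -1.8, 0]
    - [9.7, -3.7, 0]
    - [14.5, -5.5, 1]
    - [19.4, -7.4, 2]
    - [24.2, -9.2, 3]
    - [29.1, -11.1, 4]
    - [33.9, -13, 5]
    - [38.7, -14.8, 6]
  yaw: [0, 0, 0, 0, 0, 0, 0, 0]
  hand: [1, 1, 1, 1, 1, 1, 1, 1]
  grip_force: 20

```text
time_s: 0.95
position: [493.4, -244.9, 148.8]
tool_rot: [[0.931, 0.364, -0.0], [0.364, -0.931, 0.0], [-0.0, -0.0, -1.0]]
force: [-0.5, -0.4, 1.0]
opening: 0.999
```

```bash
python3 - <<'E'
from h import *
from rig import env
for n in("wrist","side"):
    c=env.calibration(n);p,d=env.snapshot(n);np.savez(f"pics/{n}1.npz",p=p,d=d,K=c["intrinsics"],E=c["extrinsics"])
    cv2.imwrite(f"pics/{n}1.png",p[:,:,::-1])
go(507,-233,130)
p,d,K,E=load("wrist1");W=cloud(d,K,E)
m=((W[...,2]>60)&(W[...,2]<80)&(d>0)).astype(np.uint8)
k,l,st,ce=cv2.connectedComponentsWithStats(m)
for i in range(1,k):
    if st[i,4]>100:
        T=W[l==i];print(ce[i],cv2.minEnclosingCircle(T[:,:2].astype(np.float32)),np.median(p[l==i],0),T[:,2].max())
E
```

```text
t 1.05 pos [ 494.7 -242.6  147.6] F [-0.2 -0.4  0. ] op 0.994 shift cm [ 1.5  -0.43  1.76] q [-0.52  0.36  1.59  0.    1.2   0.67]
[229.9640411  102.36815068] ((568.0103149414062, -149.1847686767578), 22.937267303466797) [119.5  80.   46. ] 72.17207115082246
[312.08792049 224.45565749] ((508.8407897949219, -232.20481872558594), 22.88205337524414) [149. 145. 144.] 72.27010108269306
[284.5615727  322.11721068] ((423.873291015625, -240.70834350585938), 23.278982162475586) [115.  78.  41.] 71.93892574274433
```

View pics/wrist1.png

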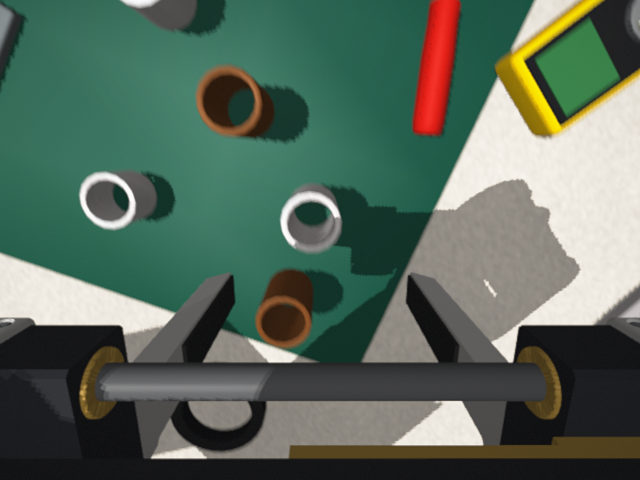

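The wrist view shows the open-bored long tube at (312,224). It measures (508.8, -232.2), 22.9 mm radius, top at 72 mm, which fits. I'll go down part way, then correct.

Call:
move_arm:
  xyz:
    - [0, 0, 1]
    - [0, 0, 2]
    - [0, 0, 3]
    - [0.1, 0, 4]
    - [0.1, 0, 4.5]
    - [0.1, 0, 4.5]
    - [0.1, 0, 4.5]
    - [0.1, 0, 4.5]
  yaw: [0, 0, 0, 0, 0, 0, 0, 0]
  hand: [1, 1, 1, 1, 1, 1, 1, 1]

```text
time_s: 1.85
position: [493.4, -246.4, 104.7]
tool_rot: [[0.931, 0.364, 0.001], [0.364, -0.931, -0.0], [0.0, 0.001, -1.0]]
force: [-0.2, -0.3, 0.4]
opening: 0.998
```

```bash
python3 - <<'E'
from h import *
go(508.5,-232.5,27)
E
```

```text
t 1.85 pos [ 493.4 -246.4  104.7] F [-0.2 -0.3  0.4] op 0.998 shift cm [ 1.91 -0.75  7.77] q [-0.53  0.41  1.63 -0.    1.11  0.67]
```

Call:
move_arm:
  xyz:
    - [1, -0.4, 0]
    - [1.9, -0.7, 0.5]
    - [1.9, -0.7, 2]
    - [1.9, -0.7, 4]
    - [1.9, -0.7, 5]
    - [1.9, -0.7, 5.5]
    - [1.9, -0.7, 5.5]
    - [1.9, -0.7, 5.5]
  yaw: [0, 0, 0, 0, 0, 0, 0, 0]
  hand: [1, 1, 1, 1, 1, 1, 1, 1]

```text
time_s: 2.65
position: [508.7, -232.9, 49.9]
tool_rot: [[0.931, 0.364, 0.001], [0.364, -0.931, -0.0], [0.001, 0.001, -1.0]]
force: [-1.1, 0.3, -0.0]
opening: 0.999
```

```bash
python3 - <<'E'
from h import *
go(508.5,-232.5,27)
E
```

```text
t 2.65 pos [ 508.7 -232.9   49.9] F [-1.1  0.3 -0. ] op 0.999 shift cm [-0.01 -0.05  2.29] q [-0.49  0.5   1.64  0.    1.01  0.7 ]
```

Call:
move_arm:
  xyz:
    - [0, 0, 1]
    - [0, 0, 2]
    - [0, 0, 2.3]
    - [0, 0, 2.3]
    - [0, 0, 2.3]
    - [0, 0, 2.3]
    - [0, 0, 2.3]
    - [0, 0, 2.3]
  yaw: [0, 0, 0, 0, 0, 0, 0, 0]
  hand: [1, 1, 1, 0.6, 0.4, 0.3, 0.3, 0.3]
  grip_force: 20

```text
time_s: 3.45
position: [508.4, -232.9, 26.5]
tool_rot: [[0.931, 0.364, 0.0], [0.364, -0.931, -0.0], [0.0, 0.0, -1.0]]
force: [-0.1, -0.6, -0.0]
opening: 0.614
```

Call:
move_arm:
  xyz:
    - [0, 0, 0]
    - [0, 0, 0]
    - [0, 0, 0]
    - [0, 0, 0]
    - [0, 0, 0]
    - [0, 0, -1]
    - [0, 0, -2]
    - [0, 0, -3]
  yaw: [0, 0, 0, 0, 0, 0, 0, 0]
  hand: [0.3, 0.3, 0.3, 0.3, 0.3, 0.3, 0.3, 0.3]

```text
time_s: 4.25
position: [508.5, -232.9, 57.4]
tool_rot: [[0.931, 0.364, 0.0], [0.364, -0.931, -0.0], [0.0, 0.0, -1.0]]
force: [0.2, 0.0, -1.0]
opening: 0.493
```

```bash
python3 - <<'E'
from h import *
go(508.5,-232.5,150)
E
```

```text
t 4.25 pos [ 508.5 -232.9   57.4] F [ 0.2  0.  -1. ] op 0.493 shift cm [ 0.02 -0.03 -9.26] q [-0.49  0.48  1.64 -0.    1.02  0.7 ]
```

The opening of 0.493 is 46.3 mm, so the tube is gripped. Next, lift and carry.

Call:
move_arm:
  xyz:
    - [0, 0, -2]
    - [0, 0, -4.5]
    - [0, 0, -7]
    - [0, 0, -9]
    - [2, -3.7, -9.5]
    - [4.1, -7.7, -9.5]
    - [6.1, -11.4, -9.5]
    - [8.1, -15.2, -9.5]
  yaw: [0, 0, 0, 0, 0, 0, 0, 0]
  hand: [0.3, 0.3, 0.3, 0.3, 0.3, 0.3, 0.3, 0.3]

```text
time_s: 5.05
position: [528.4, -60.2, 152.3]
tool_rot: [[0.931, 0.364, 0.001], [0.364, -0.931, -0.0], [0.001, 0.001, -1.0]]
force: [0.5, -0.3, -1.1]
opening: 0.489
```

```bash
python3 - <<'E'
from h import *
go(562,221.5,150)
E
```

```text
t 5.05 pos [528.4 -60.2 152.3] F [ 0.5 -0.3 -1.1] op 0.489 shift cm [ 13.38 -25.02   0.23] q [-0.18  0.31  1.64  0.    1.19  1.02]
```

Call:
move_arm:
  xyz:
    - [2.1, -4, 0]
    - [4.2, -7.9, 0]
    - [6.3, -11.9, 0]
    - [8.4, -15.8, 0]
    - [10.5, -19.7, 0]
    - [12.3, -23, 0]
    - [13.4, -25, 0]
    - [13.4, -25, 0]
  yaw: [0, 0, 0, 0, 0, 0, 0, 0]
  hand: [0.3, 0.3, 0.3, 0.3, 0.3, 0.3, 0.3, 0.3]

```text
time_s: 5.85
position: [561.9, 222.4, 151.8]
tool_rot: [[0.93, 0.367, 0.0], [0.367, -0.93, 0.0], [0.001, -0.0, -1.0]]
force: [0.1, -0.5, -0.8]
opening: 0.492
```

```bash
python3 - <<'E'
from h import *
from rig import env
im=[]
for n in("wrist","side","scene"):
    c=env.calibration(n);p,d=env.snapshot(n);np.savez(f"pics/{n}2.npz",p=p,d=d,K=c["intrinsics"],E=c["extrinsics"])
    im.append(p[::2,::2])
im.append(load("side2")[0][120:360,150:470]);
cv2.imwrite("pics/m2.png",np.vstack([np.hstack(im[:2]),np.hstack(im[2:])])[:,:,::-1])
go(562,221.5,150)
for n in ("scene2","side2"):
    p,d,K,E=load(n);W=cloud(d,K,E)
    for (x,y) in((562.5,221.5),(535,84.5)):
      s=(np.hypot(W[...,0]-x,W[...,1]-y)<20)&(W[...,2]>40)&(W[...,2]<110)&(d>0)
      T=W[s];print(n,len(T),T[:,2].max() if len(T) else 0,T[:,:2].min(0) if len(T) else 0,T[:,:2].max(0) if len(T) else 0)
E
```

```text
t 6.0 pos [562.1 219.1 151.7] F [ 0.6  0.3 -0.6] op 0.487 shift cm [ 0.08 -0.23  0.17] q [ 0.31  0.46  1.42 -0.    1.25  1.51]
scene2 137 98.62005912280911 [558.25813226 215.94198385] [571.1082112  229.84150766]
scene2 64 67.84750329489346 [529.37503103  79.13653649] [542.76665905  92.25146923]
side2 154 96.80297901391434 [556.20879656 214.56228952] [568.51144874 227.95302642]
side2 70 66.29918106992265 [527.91105258  76.65716884] [540.59987658  91.30247929]
```

View pics/m2.png

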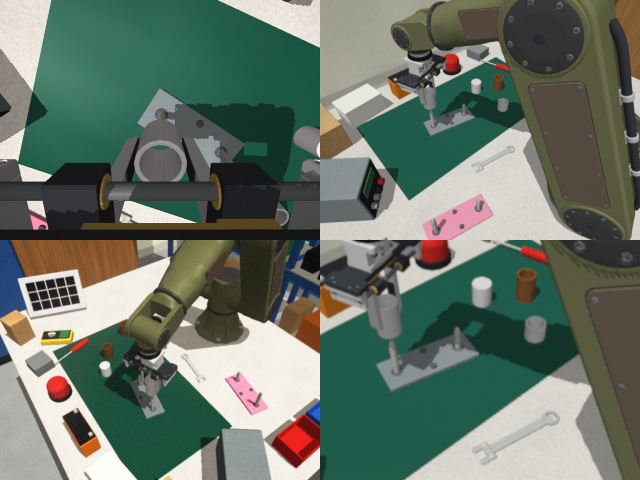

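The montage shows the tube hanging over the tall post (side crop, lower right, about (390,345)). The posts average (563.5,222) and (535.2,84.9), 139.9 mm apart. Now I'll lower it.

Call:
move_arm:
  xyz:
    - [0.2, -0.25, 0]
    - [0.2, -0.25, 1.5]
    - [0.2, -0.25, 3]
    - [0.2, -0.25, 4.5]
    - [0.2, -0.25, 6]
    - [0.2, -0.25, 7.5]
    - [0.2, -0.25, 8.5]
    - [0.2, -0.25, 9.5]
  yaw: [0, 0, 0, 0, 0, 0, 0, 0]
  hand: [0.3, 0.3, 0.3, 0.3, 0.3, 0.3, 0.3, 0.3]

```text
time_s: 6.8
position: [563.0, 222.9, 55.3]
tool_rot: [[0.931, 0.364, -0.0], [0.364, -0.931, -0.0], [-0.0, -0.0, -1.0]]
force: [1.2, -0.5, -1.4]
opening: 0.491
```

```bash
python3 - <<'E'
from h import *
go(563.5,222,37)
E
```

```text
t 6.8 pos [563.  222.9  55.3] F [ 1.2 -0.5 -1.4] op 0.491 shift cm [0.01 0.1  1.83] q [ 0.32  0.58  1.49 -0.    1.07  1.51]
```

Call:
move_arm:
  xyz:
    - [0, 0.1, 0.7]
    - [0, 0.1, 1.2]
    - [0, 0.1, 1.5]
    - [0, 0.1, 1.7]
    - [0, 0.1, 1.85]
    - [0, 0.1, 1.9]
    - [0, 0.1, 1.9]
    - [0, 0.1, 1.9]
  yaw: [0, 0, 0, 0, 0, 0, 0, 0]
  hand: [0.3, 0.3, 0.3, 0.3, 0.3, 0.3, 0.3, 0.3]

```text
time_s: 7.6
position: [563.6, 222.0, 37.5]
tool_rot: [[0.931, 0.364, 0.0], [0.364, -0.931, 0.0], [0.0, 0.0, -1.0]]
force: [-0.3, 0.4, -0.8]
opening: 0.49
```

```bash
python3 - <<'E'
from h import *
go(563.5,222,37)
E
```

```text
t 7.6 pos [563.6 222.   37.5] F [-0.3  0.4 -0.8] op 0.49 shift cm [-0.01  0.    0.05] q [0.31 0.6  1.5  0.   1.04 1.51]
```

Within about 1–2 mm of the plate with no contact force. Down a touch more, then release.

Call:
move_arm:
  xyz:
    - [0, 0, 0.1]
    - [0, 0, 0.15]
    - [0, 0, 0.15]
    - [0, 0, 0.15]
    - [0, 0, 0.15]
    - [0, 0, 0.15]
    - [0, 0, 0.15]
    - [0, 0, 0.15]
  yaw: [0, 0, 0, 0, 0, 0, 0, 0]
  hand: [0.3, 0.3, 0.3, 0.55, 0.7, 0.85, 1, 1]

```text
time_s: 8.4
position: [563.5, 222.0, 35.7]
tool_rot: [[0.931, 0.364, -0.0], [0.364, -0.931, 0.0], [-0.0, -0.0, -1.0]]
force: [-0.4, 0.6, 0.0]
opening: 0.853
```

Call:
move_arm:
  xyz:
    - [0, 0, 0]
    - [0, 0, 0]
    - [0, 0, 0]
    - [0, 0, -1]
    - [0, 0, -3]
    - [0, 0, -6]
    - [0, 0, -9]
    - [0, 0, -11]
  yaw: [0, 0, 0, 0, 0, 0, 0, 0]
  hand: [1, 1, 1, 1, 1, 1, 1, 1]

```text
time_s: 9.2
position: [564.0, 222.2, 148.9]
tool_rot: [[0.931, 0.364, 0.003], [0.364, -0.931, 0.001], [0.003, 0.0, -1.0]]
force: [-0.1, 0.1, -0.3]
opening: 0.999
```

```bash
python3 - <<'E'
from h import *
go(457,-71.4,110)
E
```

```text
t 9.2 pos [564.  222.2 148.9] F [-0.1  0.1 -0.3] op 0.999 shift cm [-20.67  23.45   3.84] q [ 0.31  0.47  1.42 -0.    1.25  1.51]
```

Call:
move_arm:
  xyz:
    - [-2.6, 2.9, 0]
    - [-5.2, 5.9, 0]
    - [-7.8, 8.8, 0]
    - [-10.3, 11.7, 0.5]
    - [-13, 14.7, 1.5]
    - [-15.5, 17.6, 2.5]
    - [-18.1, 20.5, 3.5]
    - [-20.7, 23.4, 3.8]
  yaw: [0, 0, 0, 0, 0, 0, 0, 0]
  hand: [1, 1, 1, 1, 1, 1, 1, 1]

```text
time_s: 10.0
position: [455.0, -72.6, 107.8]
tool_rot: [[0.931, 0.364, -0.0], [0.364, -0.931, 0.0], [-0.0, -0.0, -1.0]]
force: [-0.8, -0.1, -1.2]
opening: 1.0
```

```bash
python3 - <<'E'
from h import *
from rig import env
im=[]
for n in("wrist","side","scene"):
    c=env.calibration(n);p,d=env.snapshot(n);np.savez(f"pics/{n}3.npz",p=p,d=d,K=c["intrinsics"],E=c["extrinsics"])
    im.append(p[::2,::2])
im.append(load("side3")[0][120:360,150:470]);
cv2.imwrite("pics/m3.png",np.vstack([np.hstack(im[:2]),np.hstack(im[2:])])[:,:,::-1])
go(457,-71.4,110)
p,d,K,E=load("wrist3");W=cloud(d,K,E)
s=(np.hypot(W[...,0]-457,W[...,1]+71)<40)&(W[...,2]>32)&(W[...,2]<50)&(d>0)
print("short",cv2.minEnclosingCircle(W[s][:,:2].astype(np.float32)))
for n in ("scene3","side3"):
    p,d,K,E=load(n);W=cloud(d,K,E)
    s=(np.hypot(W[...,0]-563,W[...,1]-222)<40)&(W[...,2]>70)&(W[...,2]<88)&(d>0)
    T=W[s]
    if len(T):print(n,len(T),"z99",np.percentile(T[:,2],[50,80]),cv2.minEnclosingCircle(T[:,:2].astype(np.float32)))
E
```

```text
t 10.15 pos [455.6 -72.8 108.4] F [ 0.6 -0.5  0.6] op 1.002 shift cm [ 0.18 -0.08 -0.16] q [-0.24  0.22  1.87 -0.    1.05  0.96]
short ((459.0564270019531, -70.99250793457031), 22.955089569091797)
scene3 306 z99 [79.90672511 82.41008565] ((563.8539428710938, 220.9940643310547), 24.55335235595703)
side3 283 z99 [77.9371793  79.90882064] ((562.41162109375, 221.17601013183594), 23.441986083984375)
```

View pics/m3.png

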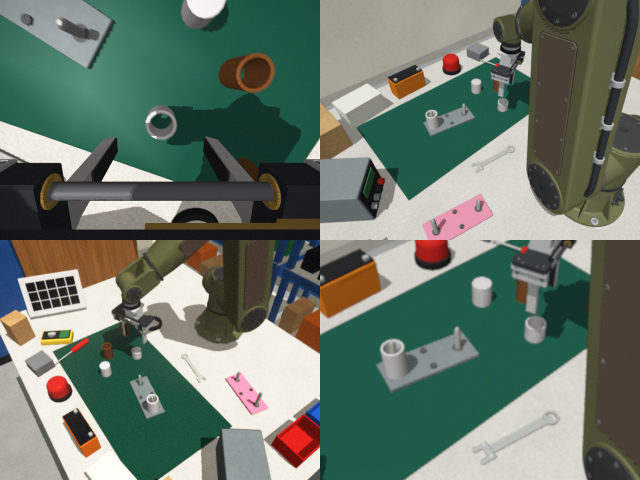

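The long tube stands on the tall post (side crop, about (395,355)) with its top at about 80 mm, centred within 2 mm of the post. The short tube is open-bored in the wrist view at about (160,122), and measures (459,-71) with 23 mm radius. Next I'll grasp it.

Call:
move_arm:
  xyz:
    - [0.3, -0.05, 0.5]
    - [0.3, -0.05, 2]
    - [0.3, -0.05, 4]
    - [0.3, -0.05, 6]
    - [0.3, -0.05, 7.5]
    - [0.3, -0.05, 8.2]
    - [0.3, -0.05, 8.2]
    - [0.3, -0.05, 8.2]
  yaw: [0, 0, 0, 0, 0, 0, 0, 0]
  hand: [1, 1, 1, 1, 1, 1, 1, 1]

```text
time_s: 10.95
position: [459.0, -69.4, 26.3]
tool_rot: [[0.931, 0.365, 0.001], [0.365, -0.931, -0.0], [0.001, 0.0, -1.0]]
force: [-0.4, 0.4, -0.4]
opening: 1.0
```

```bash
python3 - <<'E'
from h import *
go(458.3,-71.2,15)
E
```

```text
t 10.95 pos [459.  -69.4  26.3] F [-0.4  0.4 -0.4] op 1.0 shift cm [-0.14  0.14  1.13] q [-0.23  0.36  1.92  0.    0.86  0.97]
```

Call:
move_arm:
  xyz:
    - [-0.1, 0.15, 0.6]
    - [-0.1, 0.15, 1.1]
    - [-0.1, 0.15, 1.1]
    - [-0.1, 0.15, 1.1]
    - [-0.1, 0.15, 1.1]
    - [-0.1, 0.15, 1.1]
    - [-0.1, 0.15, 1.1]
    - [-0.1, 0.15, 1.1]
  yaw: [0, 0, 0, 0, 0, 0, 0, 0]
  hand: [1, 1, 0.8, 0.6, 0.4, 0.3, 0.3, 0.3]

```text
time_s: 11.75
position: [458.2, -71.5, 14.8]
tool_rot: [[0.931, 0.364, 0.0], [0.364, -0.931, -0.0], [0.0, 0.0, -1.0]]
force: [-0.2, 0.0, 0.4]
opening: 0.528
```

Call:
move_arm:
  xyz:
    - [0, 0, 0]
    - [0, 0, 0]
    - [0, 0, 0]
    - [0, 0, 0]
    - [0, 0, 0]
    - [0, 0, -1]
    - [0, 0, -2]
    - [0, 0, -3]
  yaw: [0, 0, 0, 0, 0, 0, 0, 0]
  hand: [0.3, 0.3, 0.3, 0.3, 0.3, 0.3, 0.3, 0.3]

```text
time_s: 12.55
position: [458.3, -71.6, 45.9]
tool_rot: [[0.931, 0.364, 0.001], [0.364, -0.931, -0.0], [0.0, 0.0, -1.0]]
force: [-0.7, 1.1, -0.3]
opening: 0.491
```

```bash
python3 - <<'E'
from h import *
go(535.2,84.9,115)
E
```

```text
t 12.55 pos [458.3 -71.6  45.9] F [-0.7  1.1 -0.3] op 0.491 shift cm [ 12.86 -11.77  -6.91] q [-0.23  0.32  1.91 -0.    0.91  0.96]
```

Call:
move_arm:
  xyz:
    - [0, 0, -2.5]
    - [0, 0, -5]
    - [0, 0, -7]
    - [2.6, -2.4, -7]
    - [5.2, -4.8, -7]
    - [7.8, -7.1, -7]
    - [10.4, -9.5, -7]
    - [12.9, -11.8, -7]
  yaw: [0, 0, 0, 0, 0, 0, 0, 0]
  hand: [0.3, 0.3, 0.3, 0.3, 0.3, 0.3, 0.3, 0.3]

```text
time_s: 13.35
position: [535.8, 86.9, 115.8]
tool_rot: [[0.931, 0.364, 0.001], [0.364, -0.931, 0.0], [0.001, 0.0, -1.0]]
force: [0.6, -0.1, -0.6]
opening: 0.493
```

```bash
python3 - <<'E'
from h import *
from rig import env
p,d=env.snapshot("side");cv2.imwrite("pics/side4.png",cv2.resize(p[100:340,150:470],None,fx=2,fy=2)[:,:,::-1])
go(535.2,84.9,26)
E
```

```text
t 13.4 pos [537.2  90.3 115.8] F [-0.7  3.6 -1.9] op 0.487 shift cm [-0.4   0.43  8.98] q [0.1  0.38 1.64 0.   1.13 1.29]
```

View pics/side4.png

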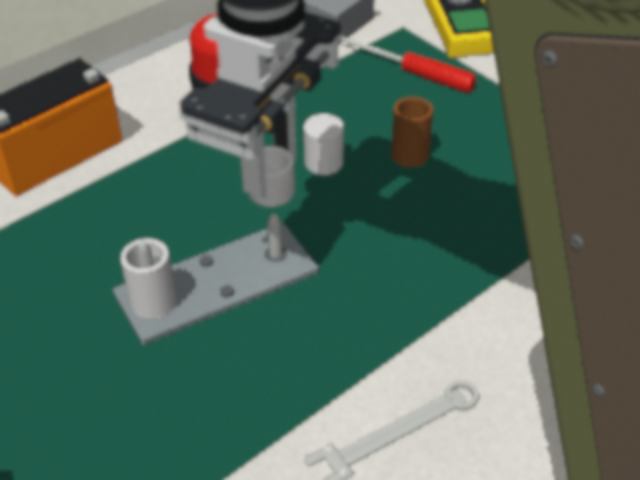

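The short tube (270,175) hangs over the short post (276,235), and the long tube stands on its post. The arm was still settling, so I'll hold and re-read before lowering.

Call:
move_arm:
  xyz:
    - [0, 0, 0.5]
    - [0, 0, 1]
    - [0, 0, 1.5]
    - [0, 0, 1.5]
    - [0, 0, 1.5]
    - [0, 0, 1.5]
    - [0, 0, 1.5]
    - [0, 0, 1.5]
  yaw: [0, 0, 0, 0, 0, 0, 0, 0]
  hand: [0.3, 0.3, 0.3, 0.3, 0.3, 0.3, 0.3, 0.3]

```text
time_s: 14.2
position: [535.4, 85.3, 99.9]
tool_rot: [[0.931, 0.364, 0.0], [0.364, -0.931, 0.0], [0.0, 0.0, -1.0]]
force: [-0.1, 0.3, -1.5]
opening: 0.494
```

```bash
python3 - <<'E'
from h import *
go(535.2,84.9,26)
E
```

```text
t 14.2 pos [535.4  85.3  99.9] F [-0.1  0.3 -1.5] op 0.494 shift cm [-0.03  0.03  7.39] q [0.09 0.39 1.66 0.   1.09 1.29]
```

Call:
move_arm:
  xyz:
    - [0, 0, 1.5]
    - [0, 0, 3]
    - [0, 0, 4.5]
    - [0, 0, 5.7]
    - [0, 0, 6.5]
    - [0, 0, 7.1]
    - [0, 0, 7.4]
    - [0, 0, 7.4]
  yaw: [0, 0, 0, 0, 0, 0, 0, 0]
  hand: [0.3, 0.3, 0.3, 0.3, 0.3, 0.3, 0.3, 0.3]

```text
time_s: 15.0
position: [535.3, 85.4, 25.7]
tool_rot: [[0.931, 0.364, -0.0], [0.364, -0.931, 0.0], [-0.0, -0.0, -1.0]]
force: [-0.2, 0.5, 0.2]
opening: 0.491
```

```bash
python3 - <<'E'
from h import *
go(535.2,84.9,24)
E
```

```text
t 15.0 pos [535.3  85.4  25.7] F [-0.2  0.5  0.2] op 0.491 shift cm [-0.03  0.04  0.17] q [0.09 0.5  1.7  0.   0.94 1.29]
```

Call:
move_arm:
  xyz:
    - [0, 0, 0.1]
    - [0, 0, 0.15]
    - [0, 0, 0.15]
    - [0, 0, 0.15]
    - [0, 0, 0.15]
    - [0, 0, 0.15]
    - [0, 0, 0.15]
    - [0, 0, 0.15]
  yaw: [0, 0, 0, 0, 0, 0, 0, 0]
  hand: [0.3, 0.3, 0.3, 0.55, 0.7, 0.85, 1, 1]

```text
time_s: 15.8
position: [535.3, 85.4, 24.2]
tool_rot: [[0.931, 0.364, -0.0], [0.364, -0.931, -0.0], [-0.0, -0.0, -1.0]]
force: [-0.2, 0.1, 1.1]
opening: 0.854
```

Call:
move_arm:
  xyz:
    - [0, 0, 0]
    - [0, 0, 0]
    - [0, 0, 0]
    - [0, 0, -1]
    - [0, 0, -3]
    - [0, 0, -6]
    - [0, 0, -9]
    - [0, 0, -12]
  yaw: [0, 0, 0, 0, 0, 0, 0, 0]
  hand: [1, 1, 1, 1, 1, 1, 1, 1]

```text
time_s: 16.6
position: [535.2, 85.4, 146.3]
tool_rot: [[0.931, 0.364, 0.001], [0.364, -0.931, 0.0], [0.001, 0.0, -1.0]]
force: [-0.0, 0.6, 0.6]
opening: 1.002
```

Call:
move_arm:
  xyz:
    - [-2, 3, -1]
    - [-4, 6, -2]
    - [-6, 9, -2]
    - [-8, 12, -2]
    - [-10, 14, -2]
    - [-10, 14, -2]
    - [-10, 14, -2]
    - [-10, 14, -2]
  yaw: [0, 0, 0, 0, 0, 0, 0, 0]
  hand: [1, 1, 1, 1, 1, 1, 1, 1]

```text
time_s: 17.4
position: [493.4, -80.8, 164.6]
tool_rot: [[0.931, 0.365, 0.0], [0.365, -0.931, 0.0], [0.0, 0.0, -1.0]]
force: [0.7, 0.8, -0.4]
opening: 0.993
```

```bash
python3 - <<'E'
from h import *
from rig import env
im=[]
for n in("side","scene"):
    c=env.calibration(n);p,d=env.snapshot(n);np.savez(f"pics/{n}5.npz",p=p,d=d,K=c["intrinsics"],E=c["extrinsics"])
    r=p[150:300,180:340] if n=="side" else p[240:390,230:390]
    im.append(cv2.resize(r,None,fx=2.4,fy=2.4))
    W=cloud(d,c["intrinsics"],c["extrinsics"])
    for (x,y,h) in((563.5,222,80),(535.2,84.9,50)):
        s=(np.hypot(W[...,0]-x,W[...,1]-y)<40)&(abs(W[...,2]-h)<9)&(d>0);T=W[s]
        if len(T):print(n,h,len(T),np.percentile(T[:,2],[50,80]).round(1),cv2.minEnclosingCircle(T[:,:2].astype(np.float32)))
cv2.imwrite("pics/m5.png",np.hstack(im)[:,:,::-1]);go(535,85,100)
E
```

```text
side 80 269 [78.2 80.1] ((562.6795654296875, 221.77845764160156), 23.76557731628418)
side 50 230 [48.1 50.2] ((534.6945190429688, 85.07064056396484), 24.118450164794922)
scene 80 296 [80.2 82.2] ((563.054931640625, 223.16189575195312), 24.242219924926758)
scene 50 244 [49.8 52.1] ((534.92138671875, 85.59504699707031), 24.324201583862305)
t 17.5 pos [493.4 -80.7 164.4] F [ 0.4 -0.2 -0.5] op 0.999 shift cm [  9.92 -13.9    6.44] q [-0.24  0.23  1.71  0.    1.2   0.96]
```

View pics/m5.png

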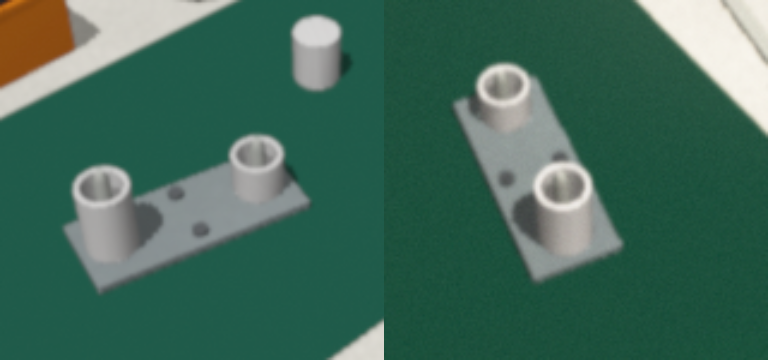

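Both tubes stand flat on the plate with a post inside each: side view at (103,215) and (257,168), scene view at (563,208) and (503,97). The tops measure about 80 and 50 mm, as they should, and the gripper is clear.

```bash
python3 -c "
from rig import env
print(env.finish_job())"
```

```text
the job is handed in; nothing more can be done
None
```

I slipped the long spacer over the tall post and the short spacer over the short post, let go of both, and handed the job in at about 17.5 s; the hand-in gives no verdict. I did not touch the solid bar, the brown look-alikes or the pink foot.

- **Seating:** in the last pictures the long tube's top is at 78–82 mm and the short tube's at 48–52 mm. A fully seated tube would be at 80 and 50 mm.
- **Centring:** both tube axes lie within about 2 mm of their posts, against the 14 mm allowed.
- **Clearance:** both tubes look upright, and the open gripper stood well away from them.
- **Disagreements:** the scene and side cameras differ by about 2 mm, which is within their stated calibration. One early check of the long tube in the scene view gave a useless result, so I used the wrist camera instead; it agreed with the side view to about 2 mm.

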